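# Clamp a charcoal soldering block with a handwheel jaw

### The job

Clamp the charcoal soldering block in the grey soldering fixture: tip one short end of it under the fixed lip and let it down flat into the nest, between the lip wall, the low stop and the side guides. Then, with the block lying flat, turn the handwheel clockwise (seen from above) by its red knob, a little over one full turn until it stops, so that the sliding jaw reaches over the block's other end. Leave the black tin and the other things where they are.

Things in the scene. Friction and masses are not known exactly. Their poses are not given: they have to be found in the camera images.
- charcoal_block: Charcoal soldering block, plain grey-brown box, 61 (its x) x 85 (its y, long) x 29 mm high, about 0.09 kg, loose. Origin: centre of its underside, z up. Either short end may go under the lip. It starts flat on the bench in one of two places (the black tin is in the other).
- black_tin: Closed black tin box, 58 x 87 x 30 mm, a bystander of nearly the same size as the block: leave it. Origin: centre of its underside.
- bench_brush: Wooden bench brush, 202 mm long, a bystander at the back. Leave it.
- red_pliers: Pliers with red handles, 102 mm long, a bystander at the back left. Leave it.
- nest (a point): Centre of the nest floor, 16 mm above the bench, in a fixed grey base 100 mm wide (x), y -172 to +64 mm of it. z up; +y to the fixed lip, within 0.2 rad of the robot's left; -y to jaw and wheel. Nest 90 mm long (y), 68 wide (x). Four side guides 8 mm high at |y| 28 to 44 mm, inner faces x = +-34 mm; between them (|y| < 28 mm) the sides are open for fingers over flat base.
- jaw_lip (a point): Middle of the lower front edge of the sliding jaw's lip (56 mm wide, 8 mm thick), 31.5 mm above the nest floor. It moves along the nest's +y, 5 mm per radian of the handwheel: at handwheel 0 it lies at y = -67 mm of the nest, at the stop at y = -32.5 mm, over the block's end. Jaw body 68 mm wide, 20 mm behind it, up to 39.5 mm above the nest floor.
- wheel_axis (a point): Centre of the handwheel on its top face, at y = -125 mm, z = +53 mm of the nest (69 mm above the bench). Wheel 96 mm in diameter, 9 mm thick; its hub stands 8 mm above the face. The axis is upright.
- knob_mid (a point): Middle of the red knob, an upright round handle 21 mm in diameter and 40 mm tall that spins freely on its pin, 40 mm from the wheel axis. This point is 92 mm above the bench; the knob reaches 20 mm above and below it and the wheel face lies 23 mm below it. At handwheel 0 it lies at the nest's -y side of the axis.
- handwheel (a joint): Angle of the handwheel in rad, growing clockwise seen from above, 0 to a hard stop at 6.9. It starts between 0 and 0.5 and stays where it is left; it needs about 0.05 N m (1 to 2 N at the knob). It drives the jaw and counts as home above 6.5.
- lip_edge (a point): Middle of the lower free edge of the fixed steel lip, at y = +35, z = +35 mm of the nest. The lip (70 mm wide, 8 mm thick) overhangs the nest by 10 mm from a wall whose inner face is at y = +45 mm.
- low_stop (a point): Middle of the inner top edge of the low stop that closes the other end of the nest: y = -45, z = +9 mm of the nest, 6 mm thick. Over it a level block does not fit under the lip; it goes in with its lip end lowest, tilted 7 to 18 degrees.
Not all that is in view belongs to the job. What is shaped like the charcoal_block but white is not meant.

How it is judged:
By the outcome, as a careful person would: the job done as asked, in the order asked, and still so for the second after the job is handed in, with the robot touching nothing.
It also fails if it takes over 72 s, if anything falls off the work surface, if the arm or the gripper's body presses on something with over 40 N, if the wrist force passes 120 N, or if a joint passes its speed limit or range.

### The arm

A 6-joint arm with a two-finger parallel gripper is mounted at the origin on a cart in front of the work surface, level with it; the furniture and walls round the work are solid. World frame = base frame: x ahead of the robot, y to its left, z up, the work surface at z = 0. Lengths are in m, angles in degrees, forces in N, time in s.
With the tool pointing down it reaches from about 0.4 to 0.825 m from the base axis. Payload 7 kg.
Tool frame: the origin (TCP) lies midway between the tips of the shut fingers; the grasp point (between the pads) lies 19 mm behind it; z points along the fingers, y is the line along which they close (so a half turn about z gives the same grasp; the last joint's range is limited). The gripper opens to 88 mm and grips with 3 to 60 N. Pads are 19 mm wide; open, the fingers measure 130 mm over their backs; the gripper's body (78 mm by 193 mm) begins 47 mm behind the grasp point.
Start: joints at [-60.155, 20.546, 0.682, 0, -70.136, -16.507], TCP at [0.156, -0.657, 0.227] pointing down, gripper open.
Joint ranges: [-176.03, 176.03], [-82.01, 121.73], [-58.28, 71.71], [-173.87, 95.51], [-174.79, -0.11], [-173.66, 173.66]. Speed limits (degrees/s): [136.94, 136.94, 172.46, 180, 180, 180].

### API

Orientations are given as a 3x3 rotation matrix whose columns are the frame's x, y, z axes.
In Python, from rig import robot gives the robot as it stands. Calls block until the motion is done:
- robot.goto(position, orientation): joint-space move of the TCP to a pose.
- robot.servo_line(position, ori=None, speed=0.15): straight line of the TCP; ori=None keeps the orientation; speed is the mean speed in m/s.
- robot.movej(angles): joint-space move.
- robot.move_gripper(opening): opening from 0.0 (shut) to 1.0 (fully open); the grip force is fixed at half the most; returns when the fingers have stopped.
- robot.dwell(seconds).
- robot.ik(position, orientation): joint angles nearest the present ones, or None.
- robot.grab_frame(name): name is "scene" or "side" or "wrist"; returns (picture, depth): 420x560x3 uint8, red, green, blue; 420x560 float32, m along the optical axis (not along the pixel's ray), 0 where there is no reading.
- robot.camera_info(name): a dict with "vfov" (degrees; the focal length in pixels is half the picture's height over the tangent of half this angle, whatever the lens; pixels are square), "cx", "cy" (the principal point, pixels), "view" (4x4, takes a point from world to camera coordinates); the wrist camera has in their place "T_tool_cam" (4x4, takes a point from camera to tool coordinates, whose origin is the TCP and whose axes are the flange's). Camera axes: x right, y down, z forward; pixel columns grow to the right and rows downward; lengths in m; the calibration is good to about 2 mm. A picture is of the moment at which its call begins: read the wrist's pose just before it. camera_info takes no time and is no camera call.
A pose or a line that the arm cannot do raises robot.Unreachable and nothing moves.
- robot.job_done(): hands the job in; it is judged then, once.
Readings, each from a call of its own:
- robot.read_t(): time.
- robot.read_qpos(): joint angles.
- robot.read_qvel(): joint speeds.
- robot.read_effort(): joint torques, N m.
- robot.read_position(): TCP position.
- robot.read_tcp_rot(): TCP orientation.
- robot.read_force(): force on the tool from outside, world axes, zero at the start.
- robot.read_ft_torque(): the same for the moment, N m.
- robot.read_grip_width(): opening from 0.0 (shut) to 1.0 (fully open).
- robot.read_finger_force(): force on a finger pad.
Only numpy, scipy, OpenCV 4.12 (cv2) and the standard library are available. Lean on these libraries where they do the work, as an engineer would, in place of code of your own. Each camera call takes 0.05 s, during which the arm holds its last target. There are 200 camera calls.

## Working session

There is one attempt and no reset: what is moved stays moved. The work goes in short steps, each a Python script; the robot and the scene stay as the last script left them, time stands still between calls to the robot, and variables do not carry over. Pictures are saved under pics/ and viewed, at most 10 in all, crops included, and the job is handed in when it is done.

```bash
ls; mkdir -p pics; python3 - <<'E'
from rig import robot
import cv2,numpy as np
for n in("scene","side"):
    p,d=robot.grab_frame(n); cv2.imwrite(f"pics/{n}0.png",p[:,:,::-1]); np.save(f"pics/{n}0.npy",d)
    i=robot.camera_info(n); print(n,i['vfov'],i['cx'],i['cy'],np.round(i['view'],4).tolist(),(d==0).mean())
i=robot.camera_info("wrist");print(i); print(robot.read_t(),robot.read_tcp_rot())
a=cv2.imread("pics/scene0.png")
E
```

```text
pics
scene 48.62631229947628 265.12142962540526 205.36007865368725 [[-0.6928, -0.7211, -0.0077, 0.5297], [-0.4722, 0.4617, -0.7509, 0.3054], [0.545, -0.5166, -0.6603, 0.7498], [0.0, 0.0, 0.0, 1.0]] 0.004077380952380952
side 42.967097460952736 284.7954245766809 210.43105777110057 [[0.9997, -0.0236, 0.0007, -0.6394], [-0.0121, -0.539, -0.8422, 0.1519], [0.0202, 0.842, -0.5391, 0.9261], [0.0, 0.0, 0.0, 1.0]] 0.003937074829931973
{'vfov': 61.62670508548766, 'cx': 277.90107739920626, 'cy': 203.99958151298915, 'T_tool_cam': array([[-2.82038026e-04, -9.58551883e-01, -2.84917897e-01,
         7.74842192e-02],
       [ 9.99999947e-01, -2.24562039e-04, -2.34396110e-04,
        -8.85963988e-04],
       [ 1.60699088e-04, -2.84917948e-01,  9.58551896e-01,
        -1.57373384e-01],
       [ 0.00000000e+00,  0.00000000e+00,  0.00000000e+00,
         1.00000000e+00]])}
0.1 [[-9.73047666e-01 -2.30603581e-01 -4.78740492e-04]
 [-2.30604030e-01  9.73046704e-01  1.37607302e-03]
 [ 1.48509492e-04  1.44938413e-03 -9.99998939e-01]]
```

View pics/scene0.png

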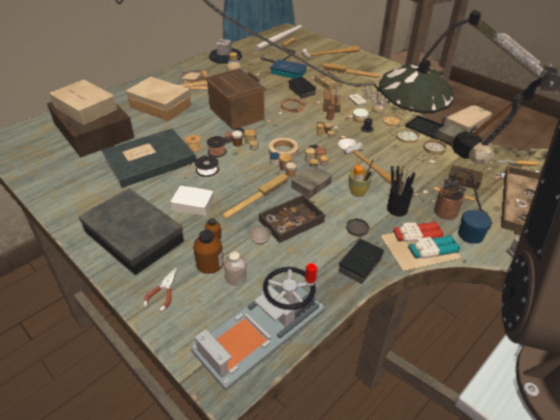

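View pics/side0.png

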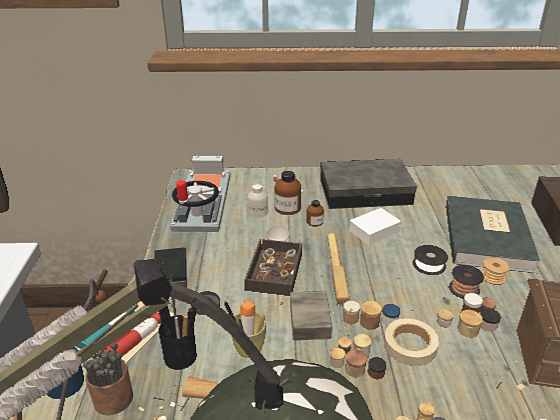

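The scene view shows a grey-brown box at scene (312,180) / side (311,315), a black box at scene (362,260) / side (170,265) and a white box at scene (192,200) / side (375,225). The grey-brown one fits the charcoal block, the black one is the tin, and the white one is the decoy. The fixture is at scene (258,330) / side (200,200), with its lip at scene (212,352) and its knob at scene (312,272). I'll confirm with an enlarged crop and take 3D points.

```bash
cat > h.py <<'E'
import numpy as np,cv2
from rig import robot
def cam(n,T=None):
    i=robot.camera_info(n); f=210/np.tan(np.radians(i['vfov'])/2)
    if n=="wrist": C=T@i['T_tool_cam']
    else: C=np.linalg.inv(i['view'])
    return f,i['cx'],i['cy'],C
def tool():
    T=np.eye(4);T[:3,:3]=robot.read_tcp_rot();T[:3,3]=robot.read_position();return T
def cloud(c,d):
    f,cx,cy,C=c; v,u=np.mgrid[:420,:560]
    P=np.stack([(u-cx)/f*d,(v-cy)/f*d,d],-1)
    P=P@C[:3,:3].T+C[:3,3]; P[d==0]=np.nan; return P
def proj(c,X):
    f,cx,cy,C=c; p=(np.atleast_2d(X)-C[:3,3])@C[:3,:3]
    return np.c_[p[:,0]/p[:,2]*f+cx,p[:,1]/p[:,2]*f+cy]
E
python3 - <<'E'
from h import *
P={}
for n in("scene","side"):
    c=cam(n);print(n,"campos",c[3][:3,3].round(3)); P[n]=cloud(c,np.load(f"pics/{n}0.npy"))
for n,l in(("scene",dict(block=(312,178),tin=(362,255),white=(192,198),lip=(213,347),nest=(240,345),knobtop=(311,266),wheelhub=(289,287),pliers=(165,290),bottle=(207,238),brush=(260,195))),("side",dict(block=(311,300),tin=(170,262),white=(375,220),lip=(207,160),nest=(207,181),knobtop=(183,183),hub=(195,192)))):
    for k,(u,v) in l.items(): print(n,k,P[n][v,u].round(3))
for n,(u,v) in(("scene",(312,180)),("side",(311,315))):
    m=np.zeros((420,560),bool); m[v-35:v+36,u-35:u+36]=1
    q=P[n]; m&=(q[...,2]>.022)&(q[...,2]<.034)
    # connected comp with center
    _,L=cv2.connectedComponents(m.astype(np.uint8)); vv,uu=np.nonzero(m); 
    k=L[v-8:v+3,u-3:u+4]; k=k[k>0]; k=np.bincount(k).argmax(); Q=q[L==k]
    r=cv2.minAreaRect((Q[:,:2]*1000).astype(np.float32)); print(n,"block",r,Q[:,2].mean(),len(Q))
a=cv2.imread("pics/scene0.png")[140:300,250:400];b=cv2.imread("pics/side0.png")[240:350,140:350]
cv2.imwrite("pics/crop1.png",np.hstack([cv2.resize(a,(390,416)),cv2.resize(b,(400,416))]))
E
```

```text
scene campos [0.103 0.628 0.729]
side campos [ 0.622 -0.713  0.628]
scene block [ 0.67  -0.067  0.033]
scene tin [0.43  0.05  0.034]
scene white [0.817 0.185 0.029]
scene lip [0.464 0.406 0.058]
scene nest [0.457 0.355 0.016]
scene knobtop [0.439 0.2   0.113]
scene wheelhub [0.454 0.239 0.076]
scene pliers [0.658 0.375 0.002]
scene bottle [0.64  0.274 0.089]
scene brush [0.731 0.049 0.01 ]
side block [ 0.681 -0.054  0.03 ]
side tin [0.434 0.052 0.031]
side white [0.826 0.179 0.031]
side lip [0.469 0.391 0.061]
side nest [0.468 0.369 0.018]
side knobtop [0.446 0.196 0.112]
side hub [0.463 0.218 0.078]
scene block ((676.95166015625, -74.11196899414062), (65.71955108642578, 86.10731506347656), 0.8162283897399902) 0.028503844254721602 591
side block ((678.1306762695312, -73.59553527832031), (61.081607818603516, 88.30071258544922), 0.941882312297821) 0.02946280601491271 1485
```

View pics/crop1.png

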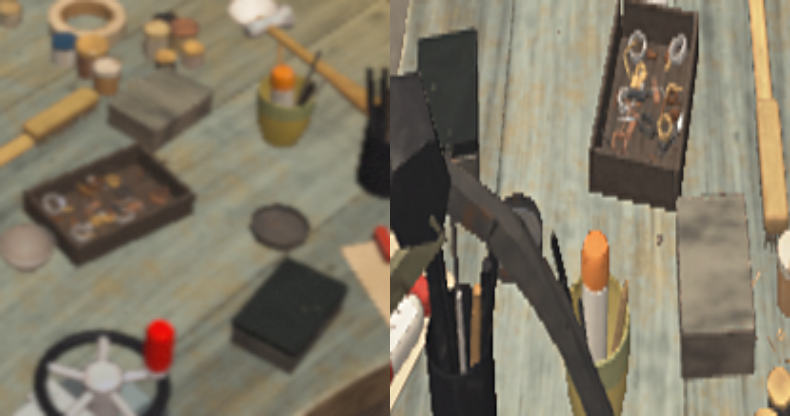

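Confirmed: the grey-brown plain box is the block (centre ≈ (0.677, -0.074), yaw ≈ 1°, top at 0.029), and the black box is the tin. Next I'll check for tall obstacles (the lamp), then look at the block and fixture with the wrist camera.

```bash
python3 - <<'E'
from h import *
Q=np.vstack([cloud(cam(n),np.load(f"pics/{n}0.npy")).reshape(-1,3) for n in("scene","side")])
Q=Q[~np.isnan(Q).any(1)]
g=np.full((12,20),0.0)
m=(Q[:,2]>.02)&(Q[:,2]<.7)&(Q[:,0]>.3)&(Q[:,0]<.9)&(Q[:,1]>-.5)&(Q[:,1]<.5)
for x,y,z in Q[m]:
    i,j=int((x-.3)/.05),int((y+.5)/.05); g[i,j]=max(g[i,j],z)
print("max height cm; rows x .3+.05i, cols y -.5+.05j");print((g*100).astype(int))
# near-block points above 10mm
m=(Q[:,2]>.008)&(abs(Q[:,0]-.677)<.09)&(abs(Q[:,1]+.074)<.07)
g=np.zeros((18,14))
for x,y,z in Q[m]:
    i,j=int((x-.587)/.01),int((y+.144)/.01); g[i,j]=max(g[i,j],z)
print((g*1000).astype(int))
# candidate look poses
R=np.array([[0,1,0],[1,0,0],[0,0,-1.]]) # tool x = +y, closing along x
for Rn,RR in(("a",R),("b",np.array([[0,-1,0],[-1,0,0],[0,0,-1.]]))):
    for p in([.457,.355,.05],[.457,.2,.09],[.677,-.074,.1],[.455,.2,.28],[.455,.4,.28]): 
        q=robot.ik(p,RR); print(Rn,p,None if q is None else np.round(q,0))
E
```

```text
max height cm; rows x .3+.05i, cols y -.5+.05j
[[28 28  5  5  6  8  5  2  2  0  0  0  0  0  0  0  0  0  0  0]
 [29 30 11  2  0 14 16 13 13  2  0  3  0  0  0  0  0  0  0  0]
 [32 33 12  2  0  9  9 13  2  0  3  3  0 11 11  7  2  6  6  0]
 [33 35 35  2  0  2 10 13  0  0  3  3  0 10 10  7  2  6  6  0]
 [16 38 38 16  0  2 11 11  0  0  0  0  0  2  7  6  2  6  6  0]
 [19 35 35 20  0  2  9  9  0  2  2  2  2  0  7  7  0  0  0  0]
 [ 0 29 29 21  0  2  8  8  3  3  2  2  2  2  7  9  0  0  0  0]
 [ 0 22 22 20  2  2  2  3  3  3  3  2  3  3  7  9  0  0  0  0]
 [ 0 18 19 18  2  2  3  3  3  3  2  0  0  4  5  5  5  5  4  0]
 [ 3  2  2  0  2  0  3  3  4  0  0  0  3  3  2  5  5  5  5  0]
 [ 0  2  3  3  3  0  2  2  3  0  0  0  3  3  3  5  5  5  5  0]
 [ 5  6  5  4  0  0  2  2  2  0  2  2  0  3  3  5  5  5  5  0]]
[[55 86 85 59  0  0  0  0  0  0  0  0  0 28]
 [60 58 58  0  0  0  0  0  0  0  0  0  0 30]
 [54  0  0  0  0  0  0  0  0  0  0  0  0 27]
 [ 0  0  0  0  0  0  0  0  0  0  0  0  0 29]
 [ 0  0  0  0  0  0  0  0  0  0  0  0  0 29]
 [ 0  0  0 28 30 29 31 29 27 28 30 19  0 28]
 [ 0  0 31 31 31 31 32 31 
[... 352 characters left out ...]
0 33 34 33  0 25 27 26 26]
 [37  0  0  0  0 31 33 34 32 22 26 27 25 26]
 [38 15  0  0  0 30 36 34 33  0  0  0  0  0]
 [37  0  0  0 35 38 40 38  0  0  0  0  0  0]]
a [0.457, 0.355, 0.05] [ 57.  22. -24.   0. -45. 123.]
a [0.457, 0.2, 0.09] [ 46.  12. -32.   0. -46. 134.]
a [0.677, -0.074, 0.1] [ 10.  27.  -7.   0. -56. 170.]
a [0.455, 0.2, 0.28] [ 46.   2. -16.   0. -72. 134.]
a [0.455, 0.4, 0.28] [ 60.  12.  -4.   0. -74. 120.]
b [0.457, 0.355, 0.05] [ 57.  22. -24.   0. -45. -57.]
b [0.457, 0.2, 0.09] [ 46.  12. -32.   0. -46. -46.]
b [0.677, -0.074, 0.1] [ 10.  27.  -7.   0. -56. -10.]
b [0.455, 0.2, 0.28] [ 46.   2. -16.   0. -72. -46.]
b [0.455, 0.4, 0.28] [ 60.  12.  -4.   0. -74. -60.]
```

Round wooden discs stand close behind the block (x ≥ 0.727), and the lamp (up to 0.38 m or more) stands between the start pose and the block. I'll map heights by azimuth and radius before moving.

```bash
python3 - <<'E'
from h import *
Q=np.vstack([cloud(cam(n),np.load(f"pics/{n}0.npy")).reshape(-1,3) for n in("scene","side")])
Q=Q[~np.isnan(Q).any(1)]
r=np.hypot(Q[:,0],Q[:,1]);a=np.degrees(np.arctan2(Q[:,1],Q[:,0]))
g=np.zeros((14,16),int)
for R,A,z in zip(r,a,Q[:,2]):
    i,j=int(R/.07),int((A+80)//10)
    if i<14 and 0<=j<16: g[i,j]=max(g[i,j],z*100)
print("rows r .07i; cols az -80+10j (cm)");print(g)
print(np.round(robot.read_qpos(),1))
for p in([.2,-.36,.45],[.3,-.25,.5],[.40,-.1,.45],[.677,-.10,.2]):
    q=robot.ik(p,np.array([[0,-1,0],[-1,0,0],[0,0,-1.]])); print(p,None if q is None else np.round(q,1))
E
```

```text
rows r .07i; cols az -80+10j (cm)
[[ 0  0  0  0  0  0  0  0  0  0  0  0  0  0  0  0]
 [ 0  0  0  0  0  0  0  2  4  6  7  7  5 16  2  1]
 [ 0  0  0  0  0  0  0 39 39 37 36 34 30 24  0  0]
 [ 0  0  0  0  0  0  0 40  0  0  0  0  0  0  0  0]
 [ 0  0  0  5  5  5  2  2  0  0  0  0  0  0  0  0]
 [ 0  0  3  5 13 16 13  2  3  3  0  0  0  0  0  0]
 [ 0  0  4  5 13 16 13  2  3  3 11  7  0  0  0  0]
 [ 0  0 28 10  2  6 11  1  0  0 11  7  1  0  0  0]
 [ 0  0 29 34  9  2  9  3  2  2  7  6  6  0  0  0]
 [ 0  0  1 35 38 20  3  3  3  6  9  6  6  0  0  0]
 [ 0  0  0  3 34 21  3  4  2  6  9  1  0  0  0  0]
 [ 0  0  2  3 22 21  3  4  3  5  5  1  0  0  0  0]
 [ 0  0  2  2  2  3  3  2  3  5  5  0  0  0 16 31]
 [ 0  0  0  0  4  6  0  3  3  5  5  0  0 16 16 31]]
[-60.2  20.6   0.6  -0.  -70.1 -16.5]
[0.2, -0.36, 0.45] [-33.2  -9.4  -4.9   0.  -94.4  33.2]
[0.3, -0.25, 0.5] [ -10.4  -11.     0.     0.  -101.    10.4]
[0.4, -0.1, 0.45] [ 13.7  -9.3  -4.9   0.  -94.4 -13.7]
[0.677, -0.1, 0.2] [  7.9  22.3  -0.2   0.  -67.5  -7.9]
```

```bash
cat >> h.py <<'E'
B=np.array([[0,-1,0],[-1,0,0],[0,0,-1.]])
def shot(name):
    T=tool(); p,d=robot.grab_frame("wrist"); cv2.imwrite(f"pics/{name}.png",p[:,:,::-1]); np.savez(f"pics/{name}.npz",d=d,T=T); return p,d,T
def load(name):
    z=np.load(f"pics/{name}.npz"); return z['d'],cam("wrist",z['T'])
E
python3 - <<'E'
from h import *
robot.goto([.2,-.36,.5],B); robot.goto([.4,-.1,.45],B)
robot.goto([.66,-.12,.2],B); shot("w1")
robot.goto([.47,.19,.27],B); shot("f1")
robot.goto([.47,.26,.27],B); shot("f2")
print(robot.read_t(),robot.read_force())
E
python3 -c "
import cv2,numpy as np
a=[cv2.imread(f'pics/{n}.png') for n in('w1','f1')]
cv2.imwrite('pics/v2.png',cv2.resize(np.vstack(a),(448,600)))"
```

```text
6.125 [-0.28272517 -0.17400802  0.1236801 ]
```

View pics/w1.png

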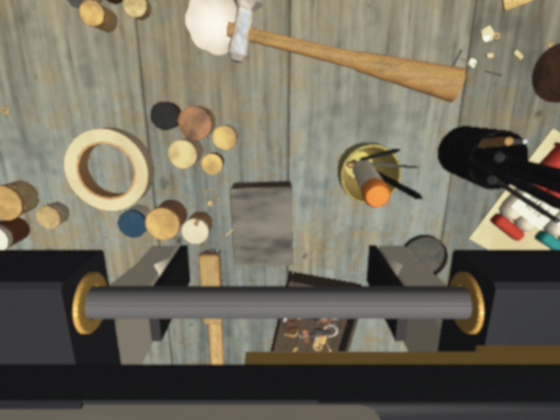

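View pics/f1.png

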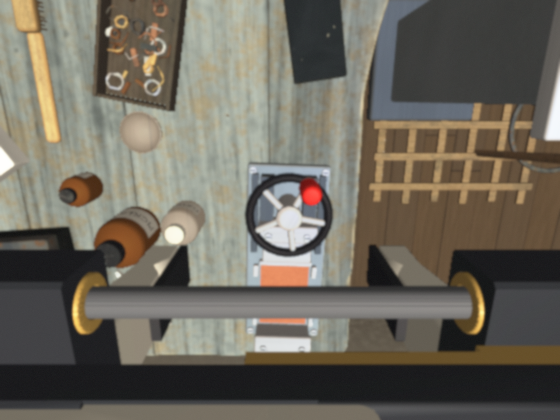

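View pics/f2.png

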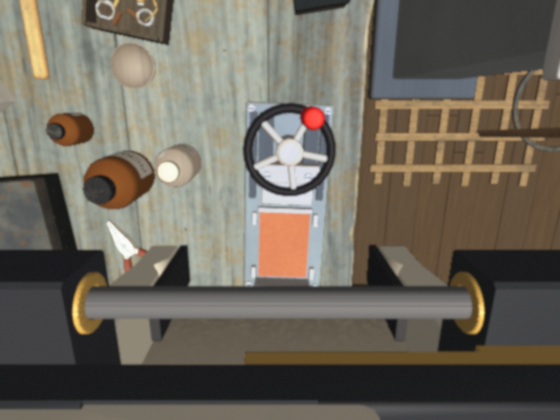

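w1 shows the block at (262,222), with a small disc at (195,230) whose near edge is about 20 mm beyond the block's left (+x) side. So I'll grip about 12 mm towards -y with a partial opening. In f1/f2 the wheel hub is at (290,218)/(289,152), the knob at (311,190)/(313,118) and the orange nest floor at (284,295)/(285,245). Now to measure the fixture numerically from several views.

```bash
python3 - <<'E'
from h import *
V={}
for n in("f1","f2","w1"): d,c=load(n); V[n]=(cv2.imread(f"pics/{n}.png"),cloud(c,d),c)
for n in("scene","side"): V[n]=(cv2.imread(f"pics/{n}0.png"),cloud(cam(n),np.load(f"pics/{n}0.npy")),cam(n))
rect=lambda Q:[np.round(x,1) for x in cv2.minAreaRect((Q[:,:2]*1000).astype(np.float32))]
for n,(im,P,c) in V.items():
    b,g,r=[im[...,k].astype(int) for k in range(3)]; x,y,z=[P[...,k] for k in range(3)]
    if n in("w1","scene","side"):
        u,v=dict(w1=(262,222),scene=(312,178),side=(311,300))[n]
        m=(abs(z-z[v,u])<.004)&(abs(x-.677)<.05)&(abs(y+.074)<.055)
        L=cv2.connectedComponents(cv2.morphologyEx(m.astype(np.uint8),cv2.MORPH_OPEN,np.ones((3,3))))[1]
        print(n,"block",rect(P[L==L[v,u]]),np.median(z[L==L[v,u]]).round(4))
    if n=="w1": continue
    F=(abs(x-.46)<.07)&(y>.12)&(y<.45)
    m=F&(r>150)&(g<60)&(b<60)&(z>.106); q=P[m]; print(n,"knob top",m.sum(),((q.min(0)+q.max(0))/2).round(4),np.median(z[m]).round(4))
    m=F&(abs(z-.0675)<.006)&(y<.30)&(np.maximum(np.maximum(r,g),b)<70); q=P[m]
    if len(q)>50:
        # outer rim: circle via minEnclosing on robust set
        A=np.c_[2*q[:,:2],np.ones(len(q))]; 
        (cx,cy),R=cv2.minEnclosingCircle((q[:,:2]*1000).astype(np.float32)); s=np.linalg.lstsq(A,(q[:,:2]**2).sum(1),rcond=None)[0]
        print(n,"wheel",len(q),round(cx,1),round(cy,1),round(R,1),"lsq",s[:2].round(4),np.median(z[m]).round(4))
    m=F&(r>150)&(g>60)&(g<140)&(r>b+60)&(abs(z-.017)<.006); q=P[m]
    if len(q)>50: print(n,"orange",len(q),rect(q),np.median(z[m]).round(4))
    m=F&(z>.051)&(z<.066)&(y>.36); q=P[m]
    if len(q)>50: print(n,"lip",len(q),rect(q),np.median(z[m]).round(4))
    m=F&(z>.010)&(z<.021); q=P[m]; print(n,"base",rect(q))
    # base side edges per y
    for yy in np.arange(.16,.43,.03):
        k=x[m&(abs(y-yy)<.006)]
        if len(k)>20: print("   y%.2f x %.4f %.4f"%(yy,np.percentile(k,1),np.percentile(k,99)),end='')
    print()
E
```

```text
f1 knob top 115 [0.4391 0.1967 0.1094] 0.1097
f1 wheel 1468 458.7 231.6 47.5 lsq [0.4588 0.2312] 0.0685
f1 orange 192 [array([459.1, 313. ]), array([176.1,  60.5]), np.float64(84.8)] 0.0152
f1 lip 948 [array([465.2, 401.3]), array([22.4, 70. ]), np.float64(90.0)] 0.0578
f1 base [array([461.7, 302.5]), array([235.3,  99.8]), np.float64(87.9)]
   y0.19 x 0.4093 0.5068   y0.22 x 0.4093 0.5078   y0.25 x 0.4236 0.4981   y0.28 x 0.4119 0.5106   y0.31 x 0.4122 0.5113   y0.34 x 0.4140 0.5120   y0.40 x 0.4171 0.5150
f2 knob top 128 [0.4391 0.1979 0.1099] 0.1098
f2 wheel 1726 458.9 232.5 46.9 lsq [0.4588 0.2322] 0.0686
f2 orange 213 [array([462.9, 358.3]), array([79.4, 56.7]), np.float64(89.0)] 0.0151
f2 lip 109 [array([465.6, 392.1]), array([ 2.2, 67.6]), np.float64(88.0)] 0.0538
f2 base [array([461.6, 301.9]), array([233.3, 100.4]), np.float64(87.8)]
   y0.19 x 0.4087 0.5071   y0.22 x 0.4225 0.5077   y0.28 x 0.4117 0.5109   y0.31 x 0.4132 0.5114   y0.34 x 0.4146 0.5121   y0.37 x 0.4157 0.5128   y0.40 x 0.4166 0.5154
w1 block [array([677.4, -75.1]), array([61.3, 84.7]), np.float64(1.4)] 0.027
[... 419 characters left out ...]
 np.float64(88.0)]
   y0.19 x 0.4071 0.4800   y0.22 x 0.4079 0.4851   y0.25 x 0.4092 0.4274   y0.28 x 0.4109 0.4969   y0.31 x 0.4121 0.5097   y0.34 x 0.4135 0.5111   y0.37 x 0.4140 0.5118   y0.40 x 0.4148 0.4457
side block [array([678.2, -73.6]), array([61. , 88.3]), np.float64(1.1)] 0.0298
side knob top 32 [0.4416 0.1957 0.1106] 0.1104
side wheel 349 461.2 230.4 47.6 lsq [0.4609 0.2305] 0.0697
side lip 221 [array([466.3, 403.4]), array([26.8, 70.7]), np.float64(88.5)] 0.0602
side base [array([463.2, 303.7]), array([239.5, 100.1]), np.float64(87.8)]
   y0.19 x 0.4106 0.5077   y0.22 x 0.4119 0.5095   y0.25 x 0.4183 0.5109   y0.34 x 0.4917 0.5139   y0.37 x 0.4184 0.5138   y0.40 x 0.4182 0.5164
```

Fixture, from agreeing views: nest ≈ (0.4637, 0.3569), yaw -2.1°, floor z 0.016, wheel axis (0.4589, 0.232, 0.069). The knob is at (0.4391, 0.1973), top 0.110, radius 40 mm as given, so the handwheel is at about 0.48. The block is at (0.6775, -0.0747), yaw 1.3°. Next I'll check the gripper-body clearance over the pot next to the block.

```bash
python3 - <<'E'
from h import *
Q=[cloud(cam(n),np.load(f"pics/{n}0.npy")).reshape(-1,3) for n in("scene","side")]
d,c=load("w1");Q.append(cloud(c,d).reshape(-1,3))
for n,q in zip(("scene","side","w1"),Q):
    q=q[~np.isnan(q).any(1)]
    m=(q[:,2]>.045)&(q[:,2]<.12)&(q[:,0]>.54)&(q[:,0]<.8)&(q[:,1]>-.19)&(q[:,1]<-.02);k=q[m]
    for zl in(.045,.06,.075,.09):
        s=k[(k[:,2]>zl)&(k[:,2]<zl+.015)]
        if len(s):print(n,zl,len(s),s.min(0).round(3),s.max(0).round(3))
    # highest y extent near x>.57
    s=k[(k[:,0]>.572)&(k[:,2]>.06)]
    if len(s):print("  x>.572 z>.06: ymax",s[:,1].max().round(3),"xmax",s[:,0].max().round(3),"zmax",s[:,2].max().round(3))
    # obstacles on +x side
    m=(q[:,2]>.008)&(q[:,2]<.06)&(q[:,0]>.714)&(q[:,0]<.75)&(q[:,1]>-.12)&(q[:,1]<-.05);k=q[m]
    for y0 in np.arange(-.12,-.05,.01):
        s=k[(k[:,1]>=y0)&(k[:,1]<y0+.01)]
        if len(s)>1: print("   y%.2f xmin %.3f"%(y0,np.percentile(s[:,0],3)),end='')
    print()
E
```

```text
scene 0.045 194 [ 0.552 -0.162  0.045] [ 0.608 -0.106  0.06 ]
scene 0.06 80 [ 0.55  -0.162  0.06 ] [ 0.6   -0.113  0.075]
scene 0.075 108 [ 0.545 -0.164  0.075] [ 0.605 -0.111  0.09 ]
scene 0.09 3 [ 0.567 -0.163  0.09 ] [ 0.571 -0.159  0.092]
  x>.572 z>.06: ymax -0.111 xmax 0.605 zmax 0.088
   y-0.09 xmin 0.740   y-0.08 xmin 0.731   y-0.07 xmin 0.731   y-0.06 xmin 0.734
side 0.045 335 [ 0.558 -0.161  0.045] [ 0.607 -0.107  0.06 ]
side 0.06 169 [ 0.553 -0.158  0.06 ] [ 0.605 -0.123  0.075]
side 0.075 267 [ 0.547 -0.161  0.075] [ 0.606 -0.114  0.09 ]
side 0.09 12 [ 0.547 -0.162  0.09 ] [ 0.572 -0.123  0.096]
  x>.572 z>.06: ymax -0.114 xmax 0.606 zmax 0.091
   y-0.09 xmin 0.736   y-0.08 xmin 0.732   y-0.07 xmin 0.734   y-0.06 xmin 0.742
w1 0.045 969 [ 0.553 -0.162  0.045] [ 0.606 -0.11   0.06 ]
w1 0.06 309 [ 0.551 -0.16   0.06 ] [ 0.601 -0.121  0.075]
w1 0.075 820 [ 0.546 -0.162  0.075] [ 0.606 -0.113  0.09 ]
w1 0.09 15 [ 0.548 -0.163  0.09 ] [ 0.571 -0.125  0.095]
  x>.572 z>.06: ymax -0.113 xmax 0.606 zmax 0.089
   y-0.09 xmin 0.735   y-0.08 xmin 0.732   y-0.07 xmin 0.732   y-0.06 xmin 0.741
```

The pot's stick (y up to -0.111, z 0.09) would touch an upright gripper body. So I'll grip with the tool leaning 18° towards +y, 12 mm towards -y of the block centre, with a 70 mm opening.

```bash
cat >> h.py <<'E'
from scipy.spatial.transform import Rotation as Ro
AL=18
def Rt(yaw,tilt): return Ro.from_euler('ZX',[yaw,-tilt],degrees=True).as_matrix()@B   # tool leaning to +y by tilt
E
python3 - <<'E'
from h import *
yaw=1.3; R=Rt(yaw,AL); r2=Ro.from_euler('Z',yaw,degrees=True).as_matrix()
c=np.array([.6775,-.0747,0]); p=c+r2@np.array([-.0032,-.012,.007])
up=np.array([0,0,1.])
robot.move_gripper(.8); print(robot.read_grip_width())
robot.goto(p+up*.16,R); f0=np.array(robot.read_force()); print(f0)
robot.servo_line(p+up*.03)
ok=True
for z in np.arange(.026,-.001,-.004):
    robot.servo_line(p+up*max(z,0),speed=.05); f=np.array(robot.read_force())-f0
    if abs(f).max()>4: print("contact",z,f); ok=False; break
f=np.array(robot.read_force());print(z,f-f0)
if ok:
    robot.move_gripper(0); print("w",robot.read_grip_width()*88,robot.read_finger_force(),robot.read_force()-f0)
    robot.servo_line(p+up*.12); print("w",robot.read_grip_width()*88,robot.read_finger_force())
    print(robot.read_position(),robot.read_t())
    p_,d=robot.grab_frame("side"); cv2.imwrite("pics/g1.png",cv2.resize(p_[150:360,180:460,::-1],(800,600)))
E
```

```text
0.7995031381388973
[ 0.5092841  -0.19475885  0.35767635]
0.0019999999999999983 [-0.76303748  0.41724287  0.68583318]
w 61.129128964678884 29.998778700828552 [-0.22965019  0.83567131 -0.26514805]
w 61.75969558842791 29.998390674591064
[ 0.67382107 -0.08690674  0.12596152] 12.2333
```

View pics/g1.png

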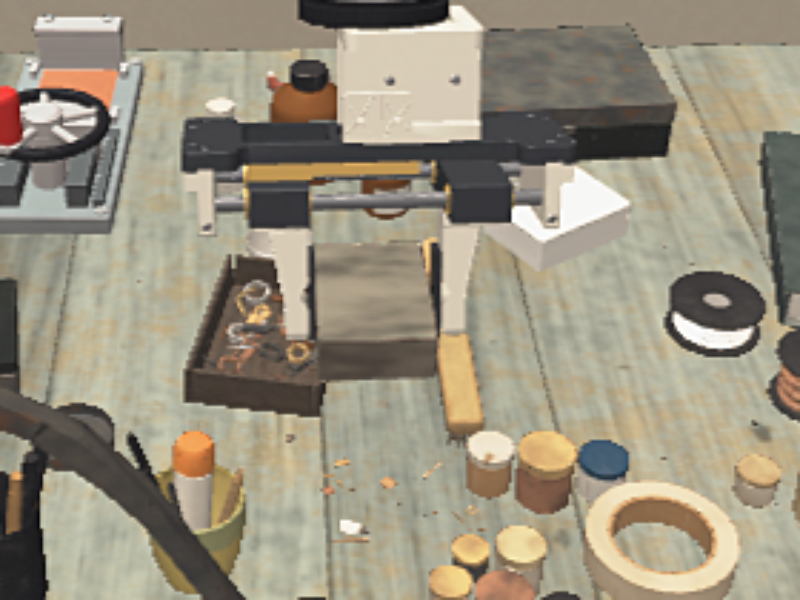

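The block is held squarely (width 61 mm) and about level, and the neighbouring things are untouched. Now I'll carry it over the nest at a 10° tilt and measure it in hand.

```bash
cat >> h.py <<'E'
N=np.array([.4637,.3569,.016]); NY=-2.1
RN=Ro.from_euler('Z',NY,degrees=True).as_matrix()
OFF=np.array([0,-.012,.008])   # TCP in block frame
def pose(th,yt,z0,dx=0.):
    """tilt deg, nest y of lip-end top corner, nest z of lip-end bottom edge -> TCP pose"""
    s,c=np.sin(np.radians(th)),np.cos(np.radians(th))
    ctr=np.array([dx,yt-.029*s-.0425*c,z0+.0425*s])
    Rb=RN@Ro.from_euler('X',-th,degrees=True).as_matrix()
    return N+RN@ctr+Rb@OFF, Rt(NY,AL+th)
E
python3 - <<'E'
from h import *
x=robot.read_position(); robot.servo_line([x[0],x[1],.2])
robot.goto(*pose(10,.030,.12)); robot.servo_line(pose(10,.030,.045)[0])
print(robot.read_position()-pose(10,.030,.045)[0],robot.read_t(),robot.read_force(),robot.read_finger_force())
for n in("scene","side"):
    p,d=robot.grab_frame(n); cv2.imwrite(f"pics/{n}1.png",p[:,:,::-1]); np.save(f"pics/{n}1.npy",d)
a=cv2.imread("pics/scene1.png")[270:390,170:330];b=cv2.imread("pics/side1.png")[110:230,130:290]
cv2.imwrite("pics/v3.png",np.hstack([cv2.resize(a,(400,300)),cv2.resize(b,(400,300))]))
E
```

```text
[ 5.78549018e-04 -5.25888569e-06  5.71094837e-04] 15.2917 [ 0.32671656  0.80392252 -1.77255672] 29.998325407505035
```

View pics/v3.png

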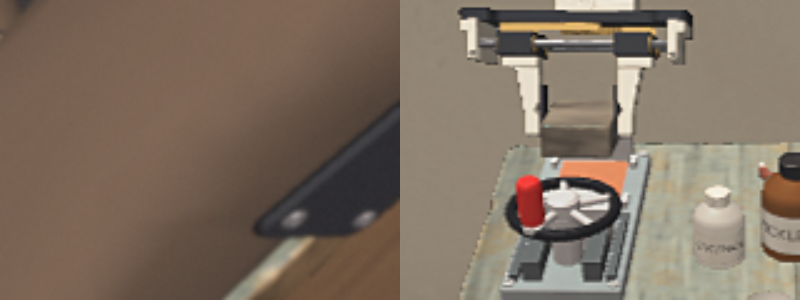

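The arm blocks the scene view. The side view shows the block tilted above the orange nest (crop (578,125)), so I'll measure it in that view.

```bash
python3 - <<'E'
from h import *
P=cloud(cam("side"),np.load("pics/side1.npy"))
L=(P-N)@RN  # nest coords
im=cv2.imread("pics/side1.png")
v,u=np.mgrid[:420,:560]
m=(v>140)&(v<180)&(u>180)&(u<222)&(L[...,2]>.03)&(L[...,2]<.12)&(abs(L[...,0])<.033)&(L[...,1]>-.09)&(L[...,1]<.06)
dz=np.gradient(P[...,2],axis=0)
q=L[m]; print(len(q),q.min(0).round(4),q.max(0).round(4))
for row in range(144,176,2):
    k=m[row]; 
    if k.sum()>5: w=L[row][k]; print(row,k.sum(),np.median(w,0).round(4), w[:,0].min().round(4),w[:,0].max().round(4))
# expected
th=np.radians(10);y0=.030-.029*np.sin(th)
print("expected far end bottom",y0-.085*np.cos(th),.045+.085*np.sin(th),"top",.030-.085*np.cos(th),.045+.029*np.cos(th)+.085*np.sin(th))
E
```

```text
719 [-0.0329 -0.0604  0.0584] [0.033  0.0271 0.1133]
150 27 [-0.0023  0.0229  0.0765] -0.0303 0.0327
152 28 [-0.0042  0.0081  0.0791] -0.0302 0.0264
154 31 [-0.0031 -0.007   0.0816] -0.0328 0.0323
156 31 [-0.0012 -0.0218  0.0841] -0.0324 0.0327
158 31 [ 0.0023 -0.0355  0.0865] -0.0328 0.0327
160 31 [ 0.004 -0.05   0.089] -0.0274 0.0326
162 30 [ 0.0034 -0.0522  0.0854] -0.0279 0.0324
164 30 [ 0.0034 -0.0524  0.0807] -0.0283 0.032
166 31 [ 0.0056 -0.0534  0.0762] -0.026 0.0327
168 30 [ 0.0041 -0.0541  0.0719] -0.0274 0.0325
170 29 [ 0.003  -0.0548  0.0673] -0.0273 0.0322
172 28 [ 0.002  -0.0559  0.0631] -0.0278 0.031
expected far end bottom -0.05874445615837867 0.05976009510168908 top -0.05370865900603769 0.0883195199390431
```

The measured tilt is 9.7° (10° commanded), and position agrees to about 2 mm. Next is the guarded descent to the floor, then a guarded push towards the lip wall.

```bash
python3 - <<'E'
from h import *
f0=np.array(robot.read_force())
F=lambda:RN.T@(np.array(robot.read_force())-f0)
th=10; yt=.027
robot.servo_line(pose(th,yt,.045)[0]); robot.servo_line(pose(th,yt,.010)[0],speed=.08); print("at10",F().round(2))
z=.010; hit=False
while z>-.004:
    z-=.001; robot.servo_line(pose(th,yt,z)[0],speed=.02); f=F()
    if abs(f).max()>2: hit=True; break
print("floor z",z,f.round(2),hit)
if hit:
    zf=z; z=zf+.002; robot.servo_line(pose(th,yt,z)[0],speed=.03); print("raised",F().round(2))
    hy=False
    while yt<.050:
        yt+=.001; robot.servo_line(pose(th,yt,z)[0],speed=.03); f=F()
        if abs(f[:2]).max()>2 or abs(f[2])>3: hy=True; break
    print("wall yt",yt,f.round(2),hy)
    print(robot.read_finger_force(),robot.read_grip_width()*88,robot.read_t(),"zf",zf)
E
```

```text
at10 [ 0.12 -1.28 -1.5 ]
floor z 0.0 [-0.35 -2.04  4.2 ] True
raised [ 0.48 -1.67 -1.08]
wall yt 0.047000000000000014 [ 1.23 -5.29  0.24] True
29.999464452266693 61.47758517366633 23.9833 zf 0.0
```

The floor is at z0 ≈ 0 and the wall at commanded y ≈ 46 mm, so the block end is fully under the lip. Now to let it down, tilting to flat step by step.

```bash
python3 - <<'E'
from h import *
F=lambda:RN.T@np.array(robot.read_force())
yt=.0452; robot.servo_line(pose(10,yt,.0015)[0],speed=.03); print(F().round(2))
bad=False
for th in(8.5,7,6,5,4,3,2,1,0):
    p,R=pose(th,yt-(.0003 if th<3 else 0),.0012 if th>0 else .0008); robot.servo_line(p,R,speed=.02); f=F(); print(th,f.round(2))
    if abs(f).max()>10: bad=True; break
print(robot.read_t(),bad,robot.read_grip_width()*88,robot.read_position()-p)
p_,d=robot.grab_frame("side"); cv2.imwrite("pics/side2.png",p_[:,:,::-1]); np.save("pics/side2.npy",d)
L=(cloud(cam("side"),d)-N)@RN
m=(abs(L[...,0])<.025)&(L[...,2]>.022)&(L[...,2]<.05)&(L[...,1]>-.06)&(L[...,1]<.03)
for row in range(150,200,2):
    k=m[row]
    if k.sum()>8: print(row,k.sum(),np.median(L[row][k],0).round(4))
E
```

```text
[-0.38  0.68 -1.16]
8.5 [-0.34 -0.24 -0.63]
7 [ 0.34 -0.05 -0.54]
6 [ 0.5  -0.14 -1.47]
5 [ 0.56  0.03 -1.33]
4 [-0.18 -0.01 -0.82]
3 [ 0.41 -0.14 -0.78]
2 [-0.59  0.53 -1.5 ]
1 [-0.78 -0.08 -0.99]
0 [-0.58 -0.08  2.12]
26.4833 False 61.69375285994359 [0.00017761 0.00017741 0.00036337]
168 21 [-0.0003  0.024   0.0302]
170 22 [-0.0002  0.014   0.0305]
172 21 [0.0005 0.0041 0.0306]
174 22 [ 0.0004 -0.0046  0.0301]
176 22 [-0.0003 -0.0147  0.0305]
178 23 [-0.0002 -0.0235  0.0303]
180 21 [ 0.0005 -0.0335  0.0309]
```

The block lies flat and centred (top about 30 mm above the floor throughout). Now to release it, retreat, and verify with the wrist camera on the way to the knob.

```bash
python3 - <<'E'
from h import *
robot.move_gripper(1.0); x=np.array(robot.read_position()); print(robot.read_force())
robot.servo_line(x+[0,0,.10]); 
robot.goto([.462,.27,.25],Rt(NY,0)); p_,d,T=shot("n1")
L=(cloud(cam("wrist",T),d)-N)@RN
m=(abs(L[...,0])<.04)&(abs(L[...,2]-.030)<.006)&(L[...,1]>-.055)&(L[...,1]<.034)
q=L[m]; A=np.c_[q[:,:2],np.ones(len(q))]; k=np.linalg.lstsq(A,q[:,2],rcond=None)[0]
r=cv2.minAreaRect((q[:,:2]*1000).astype(np.float32)); print("block top plane slope deg",np.degrees(k[:2]).round(2),"z",k[2].round(4),r)
b,g,rr=[p_[...,i].astype(int) for i in(2,1,0)]
m=(rr>150)&(g<60)&(b<60)&(L[...,2]>.085); K=L[m]; print("knob nest",((K.min(0)+K.max(0))/2).round(4),m.sum())
print(robot.read_t()); cv2.imwrite("pics/n1c.png",cv2.resize(p_[60:300,180:420,::-1],(600,600)))
E
```

```text
[0.02023248 0.23909426 0.5099592 ]
block top plane slope deg [-0.21  0.31] z 0.0276 ((0.4868640899658203, -3.1755828857421875), (74.4404067993164, 61.20240020751953), 89.71670532226562)
knob nest [-0.0195 -0.1596  0.0929] 163
28.7333
```

View pics/n1c.png

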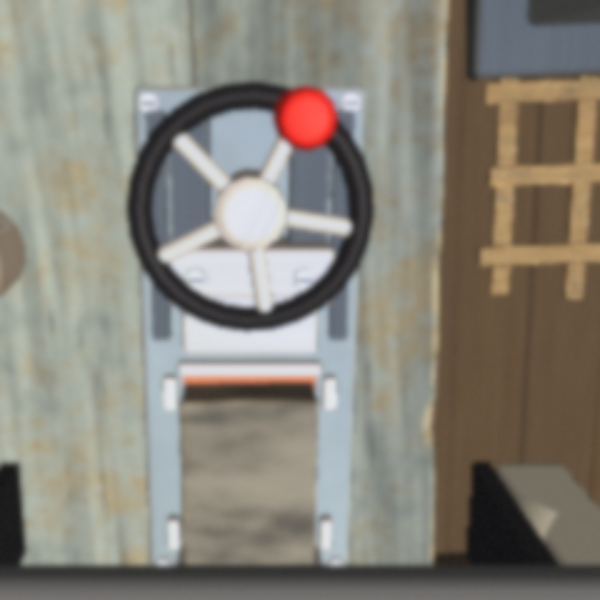

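The block lies flat in the nest, between the guides (crop (250,470)), with an orange gap at the low stop. The knob is at nest (-19.5, -159.6) mm, h ≈ 0.51. Now to grip the knob and turn it.

```bash
python3 - <<'E'
from h import *
R=Rt(NY,0); ax=np.array([0,-.125]); h=.5; Z=.083-.016
W=lambda xy,z=Z: N+RN@np.array([xy[0],xy[1],z])
D=lambda h:np.array([-np.sin(h),-np.cos(h)]); Tn=lambda h:np.array([-np.cos(h),np.sin(h)])
F=lambda:RN.T@np.array(robot.read_force())
robot.move_gripper(.5)
k=np.array([-.0195,-.1596])
robot.goto(W(k,.13),R); f0=F(); robot.servo_line(W(k,.10)); robot.servo_line(W(k),speed=.08); f=F()-f0; print("down",f.round(2))
assert abs(f).max()<5
robot.move_gripper(0); print("w",robot.read_grip_width()*88,(F()-f0).round(2))
r=.040; log=[]
while h<7.2:
    h+=.2 if h<6.3 else .1
    robot.servo_line(W(ax+r*D(h)),speed=.06); f=(F()-f0)[:2]
    fr,ft=f@D(h),f@Tn(h); log.append((round(h,2),round(fr,1),round(ft,1)))
    ax=ax+D(h)*np.clip(fr,-8,8)*1e-4     # yield to radial load
    if ft<-12 or abs(fr)>25: print("STOP"); break
print(log); print("ax",ax.round(4),"w",robot.read_grip_width()*88,robot.read_t(),robot.read_finger_force())
x=RN.T@(np.array(robot.read_position())-N);print("tcp nest",x.round(4),np.arctan2(-x[0],-(x[1]+.125))+2*np.pi)
E
```

```text
down [ 0.62 -0.19  0.45]
w 20.580542554010833 [ 0.91 -0.17  3.71]
STOP
[(0.7, np.float64(-0.8), np.float64(0.3)), (0.9, np.float64(0.9), np.float64(-0.3)), (1.1, np.float64(1.7), np.float64(0.0)), (1.3, np.float64(0.7), np.float64(-0.0)), (1.5, np.float64(2.4), np.float64(0.6)), (1.7, np.float64(1.2), np.float64(0.1)), (1.9, np.float64(1.6), np.float64(0.6)), (2.1, np.float64(0.7), np.float64(0.9)), (2.3, np.float64(0.3), np.float64(1.4)), (2.5, np.float64(1.0), np.float64(1.6)), (2.7, np.float64(0.1), np.float64(1.5)), (2.9, np.float64(0.3), np.float64(0.9)), (3.1, np.float64(0.7), np.float64(2.1)), (3.3, np.float64(2.2), np.float64(2.4)), (3.5, np.float64(1.4), np.float64(2.3)), (3.7, np.float64(1.4), np.float64(2.5)), (3.9, np.float64(1.3), np.float64(1.9)), (4.1, np.float64(2.2), np.float64(2.0)), (4.3, np.float64(1.3), np.float64(2.2)), (4.5, np.float64(1.9), np.float64(1.5)), (4.7, np.float64(0.7), np.float64(1.8)), (4.9, np.float64(0.9), np.float64(1.3)), (5.1, np.float64(-0.7), np.float64(1.8)), (5.3, np.float64(-0.5), np.float64(0.8)), (5.5, np.float64(-0.3), np.float64(1.0)), (5.7, np.float64(0.3), np.float64(1.0)), (5.9, np.float64(-0.7), np.float64(1.4)), (6.1, np.float64(-0.2), np.float64(-0.4)), (6.3, np.float64(-0.5), np.float64(0.4)), (6.4, np.float64(-2.0), np.float64(0.3)), (6.5, np.float64(0.4), np.float64(0.3)), (6.6, np.float64(-0.0), np.float64(0.4)), (6.7, np.float64(-0.6), np.float64(-0.7)), (6.8, np.float64(1.3), np.float64(-0.2)), (6.9, np.float64(-0.6), np.float64(-1.4)), (7.0, np.float64(-5.3), np.float64(-22.0))]
ax [ 0.0002 -0.1233] w 20.887512730612507 41.5917 29.948485493659973
tcp nest [-0.0241 -0.1549  0.0675] 6.961213825874582
```

The wheel reached its stop at h ≈ 6.9. I'll ease back to 6.88, release, lift clear and check before handing in.

```bash
python3 - <<'E'
from h import *
h=6.88; xy=np.array([.0002,-.1233])+.040*np.array([-np.sin(h),-np.cos(h)])
robot.servo_line(N+RN@np.array([*xy,.067]),speed=.03); print(robot.read_force())
robot.move_gripper(.5); x=np.array(robot.read_position()); robot.servo_line(x+[0,0,.10])
robot.goto([.462,.27,.25],Rt(NY,0)); p_,d,T=shot("n2")
L=(cloud(cam("wrist",T),d)-N)@RN
b,g,rr=[p_[...,i].astype(int) for i in(2,1,0)]
m=(rr>150)&(g<60)&(b<60)&(L[...,2]>.085); K=L[m]; k=(K.min(0)+K.max(0))/2; print("knob",k.round(4),"h",2*np.pi+np.arctan2(-k[0],-(k[1]+.125)))
m=(abs(L[...,0])<.027)&(abs(L[...,2]-.0285)<.004)&(L[...,1]>-.03)&(L[...,1]<.034); q=L[m]
print("slope",np.degrees(np.linalg.lstsq(np.c_[q[:,:2],np.ones(len(q))],q[:,2],rcond=None)[0][:2]).round(2),np.median(q[:,2]))
m=(abs(L[...,0])<.02)&(L[...,2]>.034)&(L[...,2]<.045)&(L[...,1]<0); print("jaw front y",np.percentile(L[...,1][m],98))
print(robot.read_t()); cv2.imwrite("pics/n2c.png",cv2.resize(p_[60:300,180:420,::-1],(600,600)))
E
```

```text
[2.15190118 1.16970836 7.08554508]
knob [-0.0224 -0.158   0.0922] h 6.878378674593464
slope [-0.33  0.26] 0.02763135549661412
jaw front y -0.03387960996501277
43.8917
```

View pics/n2c.png

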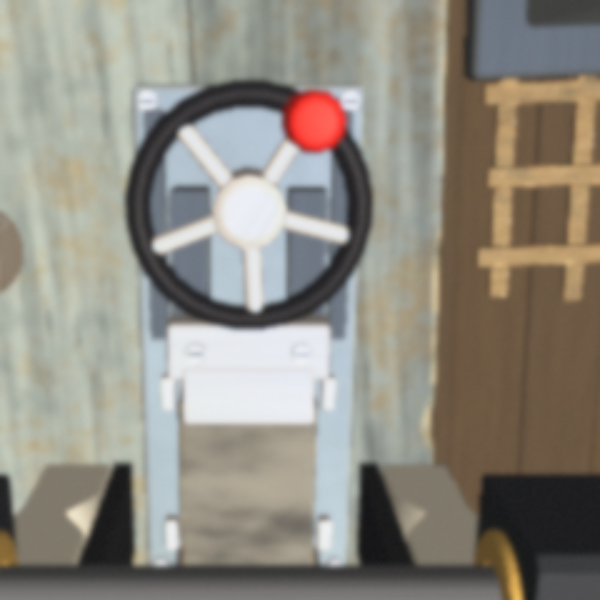

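The jaw now reaches over the block's end (crop (248,400), front at y ≈ -33.9 mm). The knob reads 6.88, the block is flat, and the gripper is clear.

```bash
python3 -c "
from rig import robot
print(robot.job_done(),robot.read_t())"
```

```text
the job is handed in; nothing more can be done
the job is handed in; nothing more can be done
```

The charcoal block is clamped flat in the fixture under the lip and jaw, the handwheel is at about 6.88 rad (home is above 6.5), and I handed the job in at about 44 s of the 72 s allowed; the hand-in gave no verdict.

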